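# Show a glazed tile to the documentation camera from three sides

## Task

Draw the white tile with the coloured marks up out of its rack slot and show it to the camera: first the red mark, then the yellow mark on its narrow edge, then the blue mark, each mark held still for a second at the camera's focus point, facing squarely into the lens with the tile upright. Then put the tile back in the slot it came from, the same way round, lowering it fully home before letting go, and leave everything else where it is.

Things in the scene. Friction and masses are not known exactly. Their poses are not given: they have to be found in the camera images.
- tile: white glazed tile with blue border lines, standing in one of the rack's slots: 100 mm along its x, 10 mm thick along y, 130 mm tall along z, about 0.28 kg. Origin: centre of its underside. Red round sticker (34 mm) on its +y face, blue one on its -y face, yellow strip on its +x narrow edge (away from the robot at the start); -x edge bare. Can be gripped across its thickness at the top edge
- red_mark (a point): centre of the red sticker, on the tile's +y face, 65 mm above its underside (tile frame: 0, 5, 65 mm); axes as the tile
- blue_mark (a point): centre of the blue sticker, on the tile's -y face (tile frame: 0, -5, 65 mm); axes as the tile
- yellow_mark (a point): centre of the yellow strip, on the tile's +x narrow edge (tile frame: 50, 0, 65 mm); axes as the tile
- rack: fixed wooden rack, base 136 x 226 x 12 mm, origin: centre of its underside. Three slots run along its x, at y = -70, 0, 70 mm, one tile in each, axes parallel to the rack's. Slot floor 12 mm above the table; walls 16 mm apart, flaring above 52 mm to a 29 mm mouth at 66 mm; low end stops leave 112 mm along the slot. Tile tops are 142 mm above the table
- stand: fixed camera stand: grey base plate 310 x 130 x 10 mm with a black cross, steel column, black camera with white ring light; its lens looks along the stand's -x, roughly towards the robot. Origin: on the table at the cross, straight below the focus point. Camera and column are up to 255 mm high and begin 130 mm beyond the focus point along +x
- focus (a point): the camera's focus point, in the air 210 mm above the table (the height of the lens centre), straight above the black cross, 130 mm in front of the lens; axes as the stand (+x points to the lens)
- lens (a point): centre of the lens's front face, 130 mm from the focus point along the stand's +x, 210 mm above the table
- green_tile: bystander: plain green tile of the same size in another slot; leave it in place
- clay_tile: bystander: plain terracotta tile of the same size in another slot; leave it in place
- dish: bystander: low round clear glass dish, 90 mm across, 16 mm high
- dish2: bystander: low round greenish glass dish, 90 mm across, 16 mm high
- pot: bystander: red pen pot, 76 mm across, 100 mm high, pens to 150 mm
- bottle: bystander: amber bottle, 60 mm across, 150 mm high
- brush: bystander: brush lying flat, 170 mm long
- sherd_tray: bystander: white tray of sherds, 140 x 200 x 30 mm
Not all that is in view belongs to the job. Leave any purple look-alike of the tile alone.

How it is judged:
By the outcome, as a careful person would: the job done as asked, in the order asked, and still so for the second after the job is handed in, with the robot touching nothing.
It also fails if it takes over 70 s, if anything falls off the work surface, if the arm or the gripper's body presses on something with over 40 N, if the wrist force passes 120 N, or if a joint passes its speed limit or range.

## Robot

A 6-joint arm with a two-finger parallel gripper is mounted at the origin on the work surface. World frame = base frame: x ahead of the robot, y to its left, z up, the work surface at z = 0. Lengths are in m, angles in rad, forces in N, time in s.
With the tool pointing down it reaches from about 0.3 to 0.825 m from the base axis. Payload 5.4 kg.
Tool frame: the origin (TCP) lies at the very end of the fingers, on their centre line; the grasp point (between the pads) lies 19 mm behind it; z points along the fingers, y is the line along which they close (so a half turn about z gives the same grasp; the last joint's range is limited). The gripper opens to 92 mm and grips with 3 to 60 N. Pads are 20 mm wide; open, the fingers measure 128 mm over their backs; the gripper's body (75 mm by 189 mm) begins 69 mm behind the grasp point.
Start: joints at [0.968, 0.158, 1.597, -0, 1.386, -0.21], TCP at [0.22, 0.531, 0.215] pointing down, gripper open.
Joint ranges: [-2.91, 2.91], [-0.94, 2.29], [0.18, 2.7], [-1.29, 4.43], [0.17, 2.64], [-3, 3]. Speed limits (rad/s): [2.57, 2.57, 3.14, 3.14, 3.14, 3.14].

## Interface

Orientations are given as a rotation vector (axis times angle).
In Python, from workcell import bot gives the robot as it stands. Calls block until the motion is done:
- bot.goto(position, orientation): joint-space move of the TCP to a pose.
- bot.line_to(position, rot=None, max_speed=0.15): straight line of the TCP; rot=None keeps the orientation; max_speed is the mean speed in m/s.
- bot.set_joints(angles): joint-space move.
- bot.set_gripper(opening, newtons=None): opening from 0.0 (shut) to 1.0 (fully open); newtons is the grip in N (None keeps the last); returns when the fingers have stopped.
- bot.hold(seconds).
- bot.inverse_kinematics(position, orientation): joint angles nearest the present ones, or None.
- bot.read_camera(name): name is "scene" or "top" or "wrist"; returns a dict with "pixels" (400x640x3 uint8, blue, green, red), "fx", "fy", "cx", "cy" (pixels), "k1" (the pictures are not rectified: a ray, as slopes to the right and down, at radius r is drawn at 1 + k1 r^2 times it, then the intrinsics apply), "R" (3x3) and "t" (3): a world point X has camera coordinates R X + t. Camera axes: x right, y down, z forward; pixel columns grow to the right and rows downward; lengths in m; the calibration is good to about 2 mm. A picture is of the moment at which its call begins. There is no depth.
A pose or a line that the arm cannot do raises bot.MotionError and nothing moves.
- bot.job_done(): hands the job in; it is judged then, once.
Readings, each from a call of its own:
- bot.current_clock(): time.
- bot.current_joints(): joint angles.
- bot.current_joint_vel(): joint speeds.
- bot.current_effort(): joint torques, N m.
- bot.current_ee_pos(): TCP position.
- bot.current_tool_rot(): TCP orientation.
- bot.current_contact_force(): force on the tool from outside, world axes, zero at the start.
- bot.current_ft_torque(): the same for the moment, N m.
- bot.current_opening(): opening from 0.0 (shut) to 1.0 (fully open).
- bot.current_grip_force(): force on a finger pad.
Only numpy, scipy, OpenCV 4.12 (cv2) and the standard library are available. Lean on these libraries where they do the work, as an engineer would, in place of code of your own. Each camera call takes 0.05 s, during which the arm holds its last target. There are 200 camera calls.

## Working session

There is one attempt and no reset: what is moved stays moved. The work goes in short steps, each a Python script; the robot and the scene stay as the last script left them, time stands still between calls to the robot, and variables do not carry over. Pictures are saved under pics/ and viewed, at most 10 in all, crops included, and the job is handed in when it is done.

```bash
ls; mkdir -p pics
python3 - <<'E'
from workcell import bot
import cv2,numpy as np,pickle
for n in ["scene","top","wrist"]:
    c=bot.read_camera(n); cv2.imwrite(f"pics/{n}0.png",c["pixels"]); pickle.dump(c,open(f"{n}0.pkl","wb"))
    print(n,c["fx"],c["cx"],c["cy"],c["k1"],(-c["R"].T@c["t"]).round(3),c["R"].round(2).tolist())
print(bot.current_tool_rot(),bot.current_clock())
E
```

```text
pics
scene 488.4030836482142 320.9251272919849 197.49937348482007 -0.08755771855348589 [1.293 0.39  1.459] [[-0.49, 0.87, 0.01], [0.73, 0.41, -0.55], [-0.48, -0.26, -0.84]]
top 427.8585068333043 317.6104566196025 198.95001900587604 -0.09173670560327675 [ 0.392 -0.025  1.763] [[-0.02, -1.0, 0.0], [-0.99, 0.02, -0.11], [0.11, -0.01, -0.99]]
wrist 295.1210899120687 322.3067084847063 198.41164335389692 -0.03373024616724414 [0.15  0.561 0.383] [[0.38, 0.92, -0.0], [0.89, -0.37, 0.27], [0.25, -0.1, -0.96]]
[-6.12994184e-01 -3.08062945e+00  2.04460106e-03] 0.15
```

View pics/top0.png

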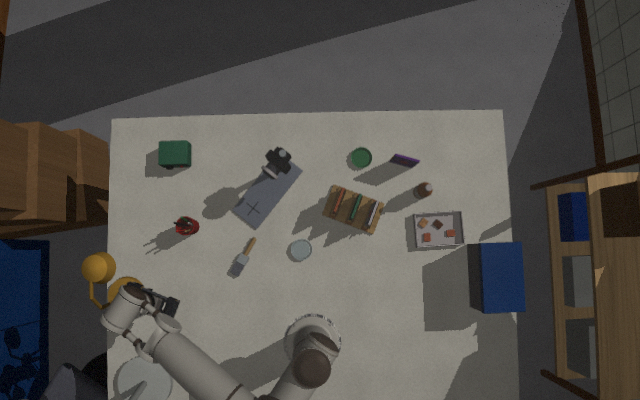

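View pics/scene0.png

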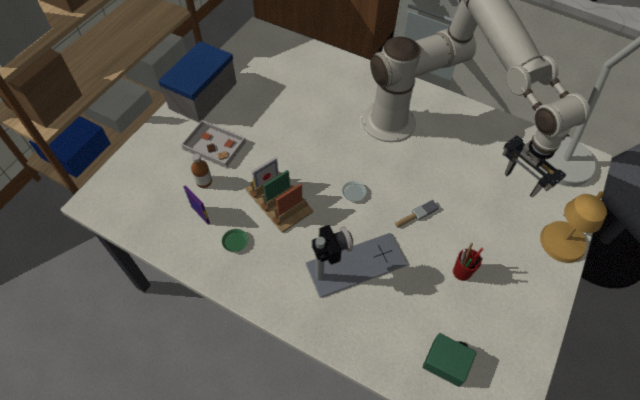

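The top view shows the rack near (353,209) with the white tile in its right slot (372,213), next to the green and terracotta tiles. The stand's cross is at (254,209) and its camera at (275,165). In the scene view the red sticker at (266,177) faces the terracotta side. Next I'll zoom in.

Run:
```python
import cv2,numpy as np
t=cv2.imread("pics/top0.png");s=cv2.imread("pics/scene0.png")
a=cv2.resize(t[140:240,225:385],None,fx=5,fy=5,interpolation=cv2.INTER_CUBIC)[:, :800]
cv2.imwrite("pics/tc.png",cv2.convertScaleAbs(a,alpha=1.4))
b=cv2.resize(s[150:300,240:415],None,fx=4,fy=4,interpolation=cv2.INTER_CUBIC)
cv2.imwrite("pics/sc.png",cv2.convertScaleAbs(b,alpha=1.4))
```

```text
(no output)
```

View pics/tc.png

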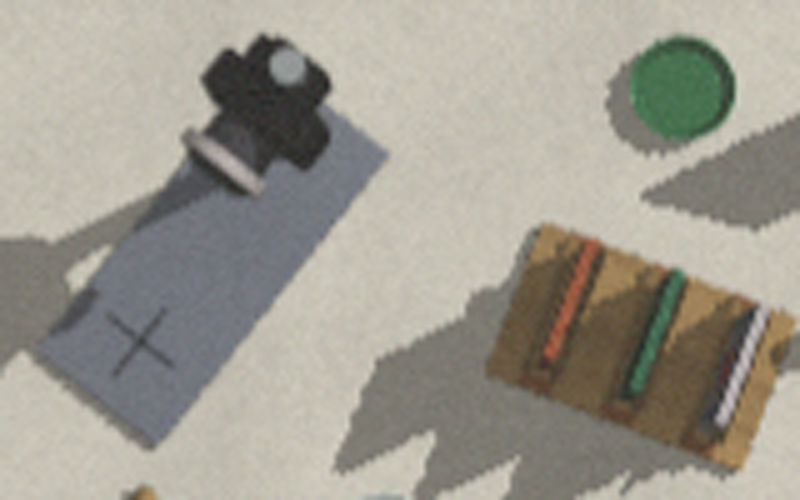

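View pics/sc.png

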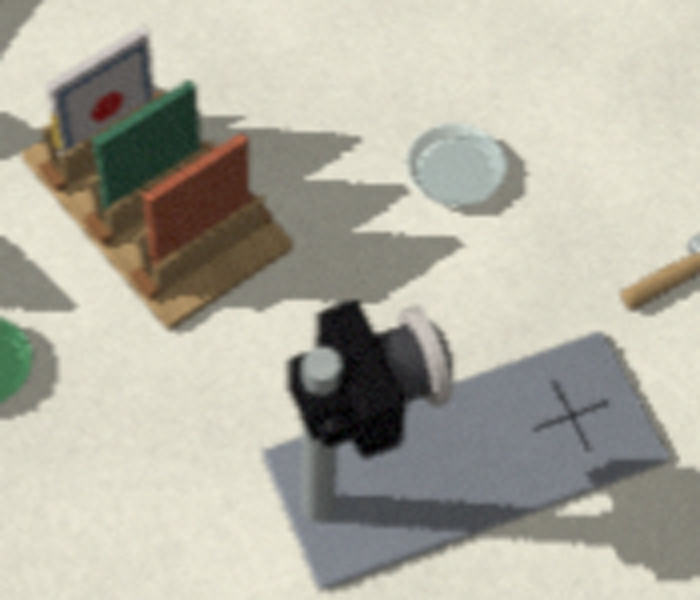

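The crops are clear. In the top crop the cross is at (140,342), the plate corners at (388,153) and (155,448), and the ring at (223,162). The white tile's top edge runs from (722,425) to (765,305). Next I'll get rough positions.

```bash
cat > h.py <<'E'
import cv2,numpy as np,pickle
def K(c): return np.array([[c["fx"],0,c["cx"]],[0,c["fy"],c["cy"]],[0,0,1]]),np.array([c["k1"],0,0,0.])
def at_z(c,px,z):
    k,d=K(c); u=cv2.undistortPoints(np.array(px,float).reshape(-1,1,2),k,d).reshape(-1,2)
    C=-c["R"].T@c["t"]; r=np.c_[u,np.ones(len(u))]@c["R"]
    return C+r*((np.broadcast_to(z,len(u))-C[2])/r[:,2])[:,None]
def proj(c,X):
    k,d=K(c); return cv2.projectPoints(np.asarray(X,float).reshape(-1,1,3),cv2.Rodrigues(c["R"])[0],np.asarray(c["t"],float),k,d)[0].reshape(-1,2)
E
python3 - <<'E'
from h import *
c=pickle.load(open("top0.pkl","rb"));s=pickle.load(open("scene0.pkl","rb"))
T=lambda L:[(225+(x-2)/5,140+(y-2)/5) for x,y in L]; S=lambda L:[(240+(x-1.5)/4,150+(y-1.5)/4) for x,y in L]
print("top cross, plate corners",at_z(c,T([(140,342),(388,153),(155,448)]),.01).round(4))
print("ring",at_z(c,T([(223,162)]),.24).round(4))
print("tile top",at_z(c,T([(722,425),(765,305)]),.142).round(4))
print("rack",at_z(c,T([(742,470),(488,375),(543,225)]),.012).round(4))
print("scene cross",at_z(s,S([(573,414),(600,333),(677,458),(325,588),(265,450)]),.01).round(4))
print("scene tile top",at_z(s,S([(148,33),(53,90)]),.142).round(4))
E
```

```text
top cross, plate corners [[0.5495 0.2308 0.01  ]
 [0.7022 0.0234 0.01  ]
 [0.462  0.2193 0.01  ]]
ring [[0.6578 0.1363 0.24  ]]
tile top [[ 0.464  -0.2292  0.142 ]
 [ 0.5547 -0.2655  0.142 ]]
rack [[ 0.4325 -0.2607  0.012 ]
 [ 0.5155 -0.0549  0.012 ]
 [ 0.6385 -0.1034  0.012 ]]
scene cross [[0.5485 0.2308 0.01  ]
 [0.4678 0.2183 0.01  ]
 [0.5431 0.3227 0.01  ]
 [0.7821 0.1258 0.01  ]
 [0.7018 0.0251 0.01  ]]
scene tile top [[ 0.467  -0.2233  0.142 ]
 [ 0.5569 -0.2605  0.142 ]]
```

The two views agree to a few mm. The stand cross is at about (0.549, 0.231) with yaw about -39.4°, and the tile is at about (0.511, -0.246) with yaw about -22°. I'll check which half-turn of the grasp reaches all the poses, then take a wrist look above the tile and the stand.

```bash
cat >> h.py <<'E'
from scipy.spatial.transform import Rotation as Ro
def rv(yaw): return (Ro.from_euler('z',yaw)*Ro.from_euler('x',np.pi)).as_rotvec()
D=np.deg2rad
E
python3 - <<'E'
from h import *
from workcell import bot
F=np.array([.549,.231]);a=D(-39.4);n=np.array([np.cos(a),np.sin(a)])
for fl in (0,180):
    for nm,p,th in [("rack",(.511,-.245,.112),-22),("rackup",(.511,-.245,.28),-22),("red",(*(F-.005*n),.245),-129.4),("yel",(*(F-.05*n),.245),-39.4),("blue",(*(F-.005*n),.245),50.6)]:
        q=bot.inverse_kinematics(list(p),rv(D(th+fl)).tolist()); print(fl,nm,None if q is None else np.round(q,2))
E
```

```text
0 rack [-0.66  0.24  1.72 -0.    1.19  1.29]
0 rackup [-0.66  0.1   1.53 -0.    1.51  1.29]
0 red [ 0.2   0.19  1.51  0.    1.45 -2.25]
0 yel [ 0.26  0.14  1.56 -0.    1.44  2.52]
0 blue [ 0.2   0.19  1.51 -0.    1.45  0.89]
180 rack [-0.66  0.24  1.72  0.    1.19 -1.85]
180 rackup [-0.66  0.1   1.53  0.    1.51 -1.85]
180 red [ 0.2   0.19  1.51 -0.    1.45  0.89]
180 yel [ 0.26  0.14  1.56  0.    1.44 -0.62]
180 blue [ 0.2   0.19  1.51 -0.    1.45 -2.25]
```

Run:
```python
from h import *
from workcell import bot
def shot(nm):
    c=bot.read_camera("wrist"); pickle.dump(c,open(nm+".pkl","wb")); cv2.imwrite(f"pics/{nm}.png",c["pixels"]); return c
bot.set_gripper(0.35)
bot.goto([.50,.271,.34],rv(D(140.6))); a=shot("w1"); print(proj(a,[[.549,.231,.01]]),-a["R"].T@a["t"])
bot.goto([.42,.0,.36],rv(D(158)))
bot.goto([.50,-.20,.34],rv(D(158))); b=shot("w2"); print(proj(b,[[.466,-.227,.142],[.556,-.264,.142]]),-b["R"].T@b["t"],bot.current_clock())
im=np.vstack([a["pixels"],b["pixels"]]); cv2.imwrite("pics/w12.png",cv2.resize(im,(480,600),interpolation=cv2.INTER_AREA))
```

```text
[[322.20658774 199.83722161]] [0.44048746 0.32034959 0.50865089]
[[290.53278415 162.28106076]
 [292.1284264  234.70064717]] [ 0.42958633 -0.16989694  0.50938441] 4.6833
```

View pics/w1.png

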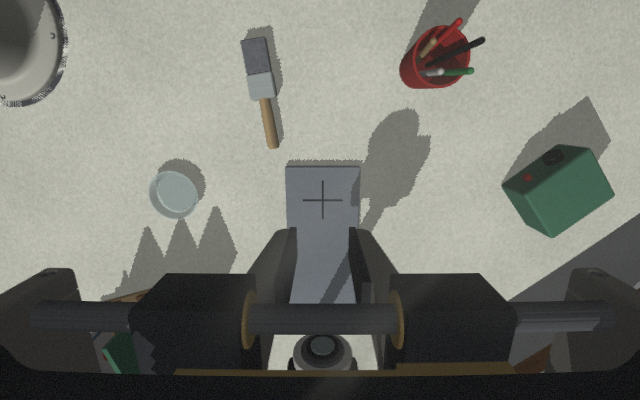

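View pics/w2.png

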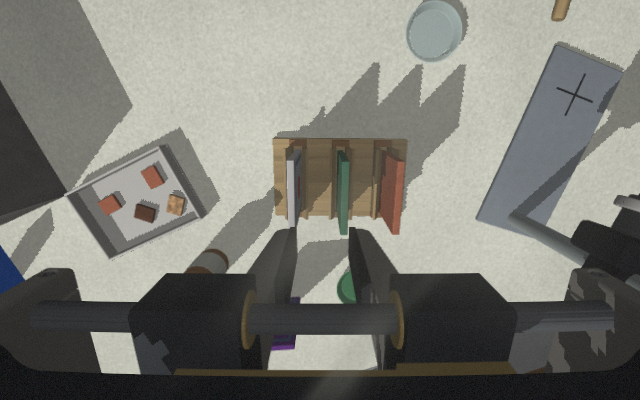

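In w1 the cross is at (322,200), within a pixel of the prediction, and the plate looks square to the view. In w2 the white tile spans about x 288–301, y 148–228. I'll crop both to refine.

Run:
```python
from h import *
a=cv2.imread("pics/w1.png")[155:230,275:375];b=cv2.imread("pics/w2.png")[130:243,265:375]
z=lambda i:cv2.resize(i,None,fx=4,fy=4,interpolation=cv2.INTER_CUBIC)
A,B=z(a),cv2.resize(b,None,fx=3.6,fy=5,interpolation=cv2.INTER_CUBIC)
im=np.zeros((570,800,3),np.uint8);im[:A.shape[0],:A.shape[1]]=A;im[:B.shape[0],402:402+B.shape[1]]=B[:,:398]
cv2.imwrite("pics/w12z.png",cv2.convertScaleAbs(im,alpha=1.3))
```

```text
(no output)
```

View pics/w12z.png

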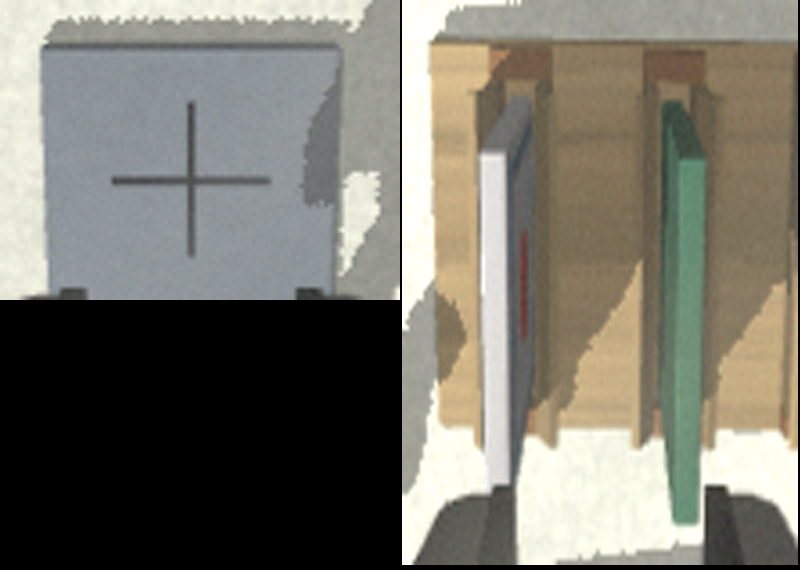

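The cross arms are exactly horizontal and vertical here, centred at (191,181) in the crop. The tile's top face runs from (482..506,150) to about (488..511,485), with its far end hidden by the finger.

Run:
```python
from h import *
a=pickle.load(open("w1.pkl","rb"));b=pickle.load(open("w2.pkl","rb"))
A=lambda L:[(275+(x-1.5)/4,155+(y-1.5)/4) for x,y in L]; B=lambda L:[(265+(x-402-1.3)/3.6,130+(y-2)/5) for x,y in L]
P=at_z(a,A([(191,181),(112,181),(270,181),(191,103),(191,257)]),.01); print(P.round(4))
ang=lambda d:np.rad2deg(np.arctan2(d[1],d[0]))
print("stand yaw",ang(P[4]-P[3]),ang(P[2]-P[1])+90)
t=at_z(b,B([(482,150),(506,150),(487,485),(511,485)]),.142);print(t.round(4))
m0=(t[0]+t[1])/2;m1=(t[2]+t[3])/2;y=ang(m1-m0);u=(m1-m0)/np.linalg.norm(m1-m0)
print("tile yaw",y,"centre",m0+.05*u, "thick",np.linalg.norm(t[1]-t[0]))
g=at_z(b,B([(664+15,158),(706,158),(674,522),(699,522)]),.142);print("green",g.round(4),ang(g[3]-g[1]), (g[1]+g[3])/2, np.linalg.norm(g[3]-g[1]))
r=at_z(b,B([(430,42),(798,42)]),.012);print("rack edge",r.round(4),ang(r[1]-r[0])-90)
```

```text
[[0.5492 0.2312 0.01  ]
 [0.5273 0.2044 0.01  ]
 [0.5712 0.258  0.01  ]
 [0.5222 0.2533 0.01  ]
 [0.5765 0.2088 0.01  ]]
stand yaw -39.34259551698469 140.65786555572942
[[ 0.4612 -0.2299  0.142 ]
 [ 0.4643 -0.2222  0.142 ]
 [ 0.5435 -0.2642  0.142 ]
 [ 0.5468 -0.2559  0.142 ]]
tile yaw -22.4298957770114 centre [ 0.50897698 -0.24512616  0.142     ] thick 0.008322147182529849
green [[ 0.4886 -0.1673  0.142 ]
 [ 0.4921 -0.1586  0.142 ]
 [ 0.5791 -0.204   0.142 ]
 [ 0.5826 -0.1954  0.142 ]] -22.090525492631755 [ 0.53736638 -0.1769857   0.142     ] 0.09766478958538775
rack edge [[ 0.4305 -0.2589  0.012 ]
 [ 0.4939 -0.1016  0.012 ]] -21.95554816890143
```

Run:
```python
from h import *
from workcell import bot
p=[.5095,-.2457];r=rv(D(157.8))
bot.goto([*p,.2],r); bot.line_to([*p,.112],max_speed=.08)
print(bot.current_contact_force())
bot.set_gripper(0.0,40); print(bot.current_opening()*92,bot.current_grip_force(),bot.current_contact_force(),bot.current_ee_pos())
bot.line_to([*p,.150],max_speed=.06); print(bot.current_contact_force())
bot.line_to([*p,.285],max_speed=.12); print(bot.current_contact_force(),bot.current_ft_torque(),bot.current_clock(),bot.current_opening()*92)
c=bot.read_camera("wrist"); pickle.dump(c,open("w3.pkl","wb")); cv2.imwrite("pics/w3.png",cv2.resize(c["pixels"][130:330,220:420],None,fx=3,fy=3))
# predicted tile -x top edge corners & red mark, assuming perfect centring
a=D(-22.2);X=np.array([np.cos(a),np.sin(a),0]);Y=np.array([-np.sin(a),np.cos(a),0]);O=np.array([*p,.185])
q=proj(c,[O-.05*X+s*.005*Y+[0,0,z] for z in(.13,0) for s in(1,-1)]);print(q.round(1).tolist(),((q-[220,130])*3).round().tolist())
```

```text
[ 0.5988207   0.24754332 -0.31248258]
10.056359916232951 39.99420404434204 [-0.06806594  0.39348318  2.25051768] [ 0.50961933 -0.24579868  0.1122427 ]
[ 0.73808305  0.84935619 -3.44766151]
[ 0.24223708  0.28090228 -2.97823546] [-0.04111134 -0.02011875 -0.01464923] 9.0917 9.591910592453399
[[331.5, 174.9], [310.5, 175.0], [327.0, 147.7], [315.9, 147.7]] [[335.0, 135.0], [271.0, 135.0], [321.0, 53.0], [288.0, 53.0]]
```

View pics/w3.png

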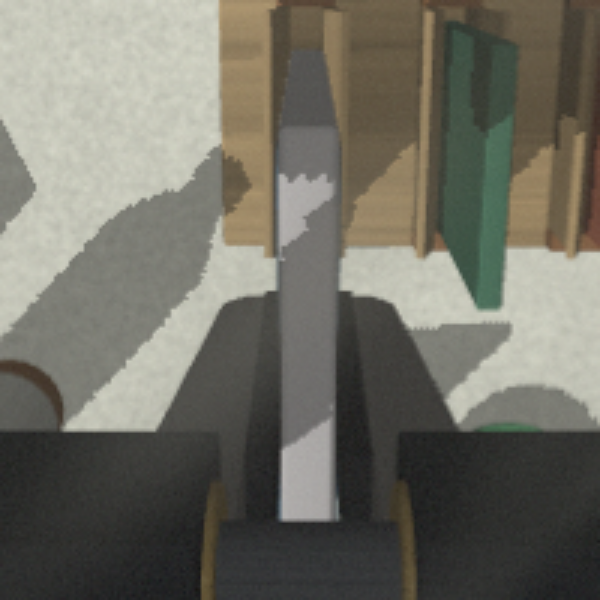

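The tile is held cleanly. Its near top corners are at about y=125 against a predicted 135, so it sits about 1 mm towards -x. Next I'll show it.

```bash
cat > show.py <<'E'
from h import *
from workcell import bot
F=np.array([.549,.231]);a=D(-39.4);n=np.array([np.cos(a),np.sin(a)])
def pose(m,th):  # TCP pose to put tile-frame mark m (x,y) at F
    u=np.array([np.cos(D(th)),np.sin(D(th))]);v=np.array([-u[1],u[0]])
    return F-(m[0]-.0008)*u-m[1]*v, rv(D(th+180))
M={"red":((0,.005),-129.4),"yel":((.05,0),-39.4),"blue":((0,-.005),50.6)}
Z=.2452
E
python3 - <<'E'
from show import *
bot.goto([.43,-.10,.30],rv(D(157.8)))
bot.goto([.43,.08,.30],rv(D(157.8-50)))
for k in ("red","yel","blue"):
    p,r=pose(*M[k]); b=p-.06*n
    bot.goto([*b,Z if k!="red" else .285],r)
    bot.line_to([*p,Z],rot=r,max_speed=.06); bot.hold(.3)
    s=bot.read_camera("scene"); pickle.dump(s,open(f"s_{k}.pkl","wb")); cv2.imwrite(f"pics/s_{k}.png",s["pixels"]); 
    bot.hold(1.5)
    R=Ro.from_rotvec(bot.current_tool_rot())
    print(k,bot.current_ee_pos()-[*p,Z],np.rad2deg((R*Ro.from_rotvec(r).inv()).magnitude()),bot.current_clock(),bot.current_opening()*92)
    bot.line_to([*b,Z],max_speed=.08)
im=np.hstack([cv2.imread(f"pics/s_{k}.png")[150:290,310:440] for k in M]); cv2.imwrite("pics/shows.png",cv2.resize(im,None,fx=2,fy=2))
E
```

```text
red [ 1.62548653e-05 -8.33579863e-06  2.24220527e-05] 0.0027662655565288746 15.4667 9.773833636896253
yel [-7.37220657e-06 -7.67218535e-06 -8.49152174e-06] 0.003033083204945995 20.7083 9.547446405263516
blue [ 1.81613536e-05 -1.32863726e-05  1.28561198e-05] 0.0044085554546283295 26.0583 9.654080565803143
```

View pics/shows.png

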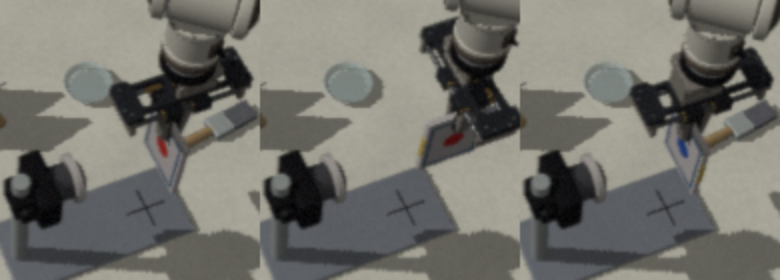

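The three panels show the red, yellow and blue marks turned towards the lens in that order. Before going back I'll check the sticker centroids against the projected focus point.

Run:
```python
from show import *
for k,hue in (("red",[(0,8),(172,180)]),("yel",[(22,34)]),("blue",[(105,125)])):
    s=pickle.load(open(f"s_{k}.pkl","rb")); q=proj(s,[[*F,.21]])[0]
    h=cv2.cvtColor(s["pixels"],cv2.COLOR_BGR2HSV); m=np.zeros(h.shape[:2],bool)
    for lo,hi in hue: m|=(h[...,0]>=lo)&(h[...,0]<=hi)&(h[...,1]>110)&(h[...,2]>50)
    yy,xx=np.nonzero(m); ok=np.hypot(xx-q[0],yy-q[1])<16
    up=proj(s,[[*F,.22],[F[0]+.01*n[0],F[1]+.01*n[1],.21],[F[0]-.01*n[1],F[1]+.01*n[0],.21]])-q
    print(k,q.round(1),ok.sum(),xx[ok].mean().round(1),yy[ok].mean().round(1),"px per cm z,x,y",up.round(1).tolist())
```

```text
red [390.9 222.9] 27 390.7 222.9 px per cm z,x,y [[0.4, -1.7], [-3.0, 1.1], [1.5, 2.7]]
yel [390.9 222.9] 10 390.5 223.5 px per cm z,x,y [[0.4, -1.7], [-3.0, 1.1], [1.5, 2.7]]
blue [390.9 222.9] 23 390.9 223.7 px per cm z,x,y [[0.4, -1.7], [-3.0, 1.1], [1.5, 2.7]]
```

All three marks were on the focus point to within a pixel, about 2 mm. Now I'll return the tile.

Run:
```python
from show import *
p=[.5095,-.2457];r=rv(D(157.8)); f=lambda:np.round(bot.current_contact_force(),1)
bot.goto([.45,.22,.30],rv(D(157.8-50)));bot.goto([.43,.0,.30],r); bot.goto([*p,.285],r); bot.hold(.3); f0=f(); print(f0)
bot.line_to([*p,.20],max_speed=.1); print(f()); bot.line_to([*p,.125],max_speed=.05); print(f())
z=.125
while z>.1095:
    z-=.001; bot.line_to([*p,z],max_speed=.03); d=f()-f0
    if d[2]>6 or np.hypot(*d[:2])>8: break
print("stop",z,f(),bot.current_ee_pos(),bot.current_clock())
c=bot.read_camera("wrist"); cv2.imwrite("pics/w4.png",cv2.resize(c["pixels"][100:330,220:450],None,fx=2.6,fy=2.6))
```

```text
[-0.3 -0.  -3. ]
[ 0.4 -1.2 -3.5]
[-0.1  1.2 -3.1]
stop 0.11099999999999999 [-2.1  1.7  5.4] [ 0.50985653 -0.24601234  0.11222855] 37.4583
```

The tile bottomed out at TCP z = 0.1122, the same height as at the grasp, so it is fully home. I'll release it.

Run:
```python
from show import *
p=[.5095,-.2457];r=rv(D(157.8))
bot.set_gripper(.35); print(bot.current_contact_force())
bot.line_to([*p,.22],max_speed=.08); bot.goto([.40,-.05,.34],r); bot.hold(1)
print(bot.current_contact_force(),bot.current_clock())
t=bot.read_camera("top")["pixels"];s=bot.read_camera("scene")["pixels"];z=lambda i:cv2.resize(i,None,fx=4,fy=4,interpolation=cv2.INTER_CUBIC)
cv2.imwrite("pics/end.png",np.hstack([z(t[160:260,310:400]),z(s[140:240,235:330])]))
```

```text
[-0.65438061 -0.27662699 -0.44503989]
[-0.48636267  0.19551653 -0.45050126] 41.5333
```

View pics/end.png

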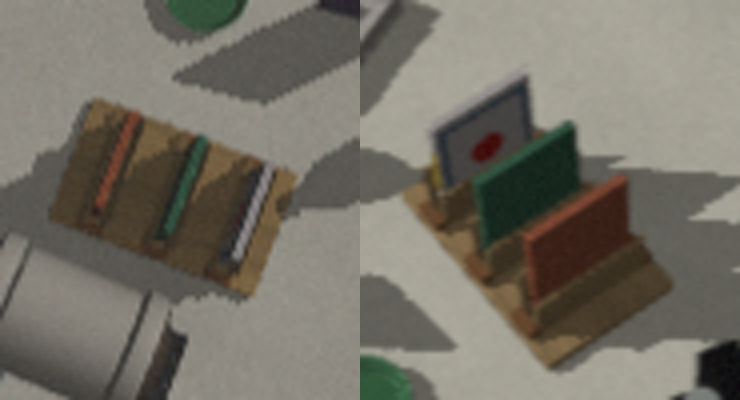

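The white tile is back in its slot the same way round, with red facing the green tile and yellow away from the robot. The other tiles haven't moved.

```bash
python3 -c "
from workcell import bot
print(bot.job_done())"
```

```text
the job is handed in; nothing more can be done
None
```

The tile was shown red, then yellow, then blue, each held over a second within about 2–5 mm of the focus point by the scene camera; it is back fully home in its slot the same way round, and the job is handed in at about 42 s.

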